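# Hook a slide rack onto the dipping stand and lower it into the staining dish

## Robot

A 7-joint arm with a two-finger parallel gripper is mounted at the origin on a cart in front of the work surface, level with it; the furniture and walls round the work are solid. World frame = base frame: x ahead of the robot, y to its left, z up, the work surface at z = 0. Lengths are in m, angles in rad, forces in N, time in s.
With the tool pointing down it reaches from about 0.4 to 0.85 m from the base axis. Payload 10.4 kg.
Tool frame: the origin (TCP) lies on the front face of the gripper's body, between the roots of the fingers; the fingertips stand 73 mm ahead of it and the grasp point (between the pads) lies 54 mm ahead of it; z points along the fingers, y is the line along which they close (so a half turn about z gives the same grasp; the last joint's range is limited). The gripper opens to 85 mm and grips with 20 to 120 N. Pads are 22 mm wide; open, the fingers measure 114 mm over their backs; the gripper's body (76 mm by 85 mm) begins 54 mm behind the grasp point. The pads swing forward as they close: fully open they stand 13 mm farther back than shut.
Start: joints at [-1.146, 0.332, -0.065, 1.46, 0.022, 1.35, -0.088], TCP at [0.271, 0.563, 0.304] pointing down, gripper open.
Joint ranges: [-2.6, 2.6], [-0.5, 2.12], [-1.47, 1.34], [0.16, 2.42], [-1.27, 4.41], [0.06, 2.06], [-2.6, 2.6]. Speed limits (rad/s): [2.22, 2.22, 2.79, 2.79, 3.14, 3.14, 3.14].

## Interface

Orientations are given as a unit quaternion [x, y, z, w].
In Python, from workcell import manip gives the robot as it stands.
- The arm moves only by the shell command python3 -m jog 'ROWS' [FORCE]. ROWS is JSON, a list of rows, each an object with "grip": the gripper command: -1 is fully open, 1 is shut, values between are in proportion; "slide": the shift along the tool's x, y, z in cm, a list of three; "yaw": the turn about the tool's z in rad. A call has 1 to 8 rows; each row shifts and turns the commanded pose from where the row before left it, along the tool's axes as they then stand; what a row does not reach is not made up. A row lasts 1/10 s, in which the tool goes at most 50 mm and 8.59 degrees, less where a joint would pass 70% of its speed; a pose out of reach is approached as far as the arm can. A call with a gripper value outside its range is refused whole. The fingers move at their own pace and stop on an object; FORCE is the grip in N (left out, the last holds). Time passes only in rows, so rows that do not move let the fingers close. It gives the time, the measured TCP pose, the force, the opening and the grip force at its end, in the units of the state.
- manip.get_obs(): the state, without advancing time (a new reading comes with each control period).
- manip.camera(name): name is "scene" or "top"; returns the picture (420x560x3 uint8, blue, green, red); there is no depth.
- manip.calibration(name): a dict with "vfov" (degrees; the focal length in pixels is half the picture's height over the tangent of half this angle, whatever the lens; pixels are square), "cx", "cy" (the principal point, pixels), "camera_from_world" (4x4, takes a point from world to camera coordinates). Camera axes: x right, y down, z forward; pixel columns grow to the right and rows downward; lengths in m; the calibration is good to about 2 mm. A picture is of the moment at which its call begins. calibration takes no time and is no camera call.
- manip.hand_in(): hands the job in; it is judged then, once.
Trained networks look in the newest picture that a camera, given by its name, has taken for a name from the list of things; names that differ only in an ending like _2 or _b are one class to them, and where a whole thing is asked for, a point or a joint stands for the part that bears it (a point fixed in the world has none). Each returns a list of dicts, best first, with "conf" (0 to 1); they miss things now and then, are a little off and sometimes report something else, mostly with a low value. They report only what shows in the picture. A call takes as long as a camera call. They do not tell look-alikes from the thing itself.
- manip.masks_of(thing, camera): "region" (420x560 bool, what is visible of it) and "centre" ([column, row] in pixels, amid what is visible of it).
The state is a dict: "clock": time; "joint_pos": joint angles; "joint_velocities": joint speeds; "tau": joint torques, N m; "position": TCP position; "ee_rot": TCP orientation; "ft_force": force on the tool from outside, world axes, zero at the start; "torque": the same for the moment, N m; "grip_width": opening from 0.0 (shut) to 1.0 (fully open); "grasp_force": force on a finger pad.
Only numpy, scipy, OpenCV 4.12 (cv2) and the standard library are available. Lean on these libraries where they do the work, as an engineer would, in place of code of your own. Each camera call takes 0.05 s, during which the arm holds its last target. There are 200 camera calls.

## Task

Take the rack of microscope slides from the drip tray and, with the dipping stand's arm still raised, push the rack's hook down over the arm's pin until the sprung safety latch snaps shut beneath the pin. Then press the stand's carriage down to its lower stop, so that the rack hangs upright in the glass dish. Keep the rack upright all the way and do not disturb the petri dishes, the roll of tape or the tally counter.

Things in the scene. Friction and masses are not known exactly. Their poses are not given: they have to be found in the camera images.
- rack_grip (a point): Centre of the black moulded grip on top of the slide rack: a block 32 mm (x) by 12 mm (y: pinch it across this) by 32 mm high (z). It is 126 mm above the rack's underside. Axes: z up, x along the slides, +y towards the strap side of the hook. The hook under the grip is 18 mm wide (x) and 25 mm deep (y) and begins 17 mm below this point.
- rack_foot (a point): Centre of the slide rack's underside; axes as rack_grip. Steel rack, 0.13 to 0.24 kg, 84 mm (x) by 56 mm (y), frame 34 mm high, holding six glass slides; its hook and grip rise from the middle to 142 mm. It starts upright in a shallow fixed steel drip tray (150x120x12 mm, floor 2 mm thick).
- hook_seat (a point): On the rack, 27 mm straight below rack_grip: where the pin's axis lies when the pin is fully home under the hook's crown. Axes as rack_grip. The hook is an upside-down J with a 15 mm wide mouth that opens downward, from y = -7.5 mm (inner face of the short tip, flared outward at its end) to +7.5 mm (strap, which runs on down to the rack).
- hook_mouth (a point): On the rack, 39 mm straight below hook_seat: where the pin's axis should be before the hook is pushed straight down. It lies in an opening 27 mm high between the tip's end (13 mm above) and a bail bar along x (84 mm long, top 15 mm below). The strap closes it on the +y side, so the pin comes in from the rack's -y side; the rack's frame reaches to y = -28 mm.
- latch (a joint): Sprung safety latch of the hook: a dark steel tongue 17 mm long, pivoted in the strap, spanning the mouth. 0 = shut against the inside of the tip; it swings up and inward (to 1.2 rad) as the pin is pushed in from below, and springs back by itself when the pin is home. It does not open outward. Pushing past it takes about 5 to 9 N, more than the rack's weight.
- pin (a point): On the axis of the dipping stand's level steel hanging pin, at the middle of the hook's place. Pin 10 mm thick along local x (which points from its free end to the column; z up), free from x = -25 to +22 mm between a head and a collar, both 18 mm thick; then a 14 mm arm to the carriage block at x = +85 mm. 166 mm above the worktop when raised. The rack may hang either way round along it.
- knob_top (a point): Top of the black round press knob (34 mm across) on the carriage, 105 mm behind (+x of) and 48 mm above the pin; it moves with the carriage. Carriage block 40 mm (x) by 70 mm (y), 40 mm high, its middle level with the pin. The column just behind it is 208 mm high, 50 mm wide and 32 mm deep. The stand is fixed to the worktop.
- carriage (a joint): How far the carriage with arm and pin has been lowered, m: 0 raised, 0.050 at the lower stop. A friction brake holds it wherever it is left; lowering takes a push of about 10 to 14 N, best on the knob. It starts between 0 and 0.006.
- dish_rim (a point): Middle of the open top of the rectangular glass staining dish (126x96 mm outside, 118x88 mm inside, long side along x, 46 mm high) that stands fixed on the stand's base straight below the pin. Rim 56 mm above the worktop, 110 mm below the raised pin. When the carriage is down the hanging rack stands clear inside it.
- petri_a: One of two petri dishes, 58 mm across and 15 mm high, standing loose on the worktop; origin at its underside. To be left alone.
- tape_1: Roll of tape, 104 mm across and 25 mm high, lying loose on the worktop; origin at its underside. To be left alone.
- tally_counter: Hand tally counter, 71x55x24 mm, lying loose on the worktop; origin at its underside. To be left alone.
- petri_b: The other petri dish, 58 mm across and 15 mm high, standing loose on the worktop; origin at its underside. To be left alone.
Not all that is in view belongs to the job. There is more than one size of the part that bears rack_grip; the job needs the larger.

How it is judged:
By the outcome, as a careful person would: the job done as asked, in the order asked, and still so for the second after the job is handed in, with the robot touching nothing.
It also fails if it takes over 58 s, if anything falls off the work surface, if the arm or the gripper's body presses on something with over 40 N, if the wrist force passes 120 N, or if a joint passes its speed limit or range.

## Working session

There is one attempt and no reset: what is moved stays moved. The work goes in short steps, Python scripts to look and compute and a shell command to move; the robot and the scene stay as the last step left them, time stands still between calls to the robot, and variables do not carry over. Pictures are saved under pics/ and viewed, at most 10 in all, crops included, and the job is handed in when it is done.

```bash
mkdir -p pics; cat > h.py <<'E'
import numpy as np, cv2
from workcell import manip
def cal(n):
    c=manip.calibration(n); f=210/np.tan(np.radians(c['vfov'])/2); return f,c['cx'],c['cy'],np.array(c['camera_from_world'])
def proj(n,p):
    f,cx,cy,T=cal(n); q=T[:3,:3]@np.array(p,float)+T[:3,3]; return np.array([cx+f*q[0]/q[2],cy+f*q[1]/q[2]])
def ray(n,uv):
    f,cx,cy,T=cal(n); d=T[:3,:3].T@np.array([(uv[0]-cx)/f,(uv[1]-cy)/f,1]); return -T[:3,:3].T@T[:3,3],d
def at_z(n,uv,z):
    o,d=ray(n,uv); return o+d*(z-o[2])/d[2]
E
python3 - <<'E'
from h import *
for n in('scene','top'):
    im=manip.camera(n); cv2.imwrite(f'pics/{n}0.png',im)
    c=manip.calibration(n); print(n,{k:np.round(v,4).tolist() if k=='camera_from_world' else v for k,v in c.items()})
    for t in('rack_grip','pin','knob_top','dish_rim','petri_a','tape_1','tally_counter'):
        for m in manip.masks_of(t,n): print(n,t,round(m['conf'],2),np.round(m['centre']),m['region'].sum())
o=manip.get_obs(); print(o)
E
```

```text
scene {'vfov': 51.47296453042347, 'cx': 282.31848827319146, 'cy': 208.54664047756287, 'camera_from_world': [[0.4526, -0.8916, -0.0167, -0.3938], [-0.7052, -0.3465, -0.6186, 0.4627], [0.5457, 0.2917, -0.7855, 0.8515], [0.0, 0.0, 0.0, 1.0]]}
scene rack_grip 0.92 [310. 226.] 322
scene rack_grip 0.64 [278. 263.] 851
scene pin 0.82 [181. 174.] 1054
scene dish_rim 0.79 [182. 240.] 2197
scene petri_a 0.8 [345. 206.] 284
scene petri_a 0.75 [372. 238.] 387
scene tape_1 0.83 [224. 156.] 692
scene tally_counter 0.83 [358. 347.] 421
top {'vfov': 44.96558789176743, 'cx': 279.16307517973246, 'cy': 207.58050202117832, 'camera_from_world': [[0.0106, -0.9999, 0.0094, -0.1416], [-0.9933, -0.0116, -0.1152, 0.6019], [0.1153, -0.0081, -0.9933, 1.3803], [0.0, 0.0, 0.0, 1.0]]}
top rack_grip 0.61 [288. 235.] 558
top rack_grip 0.58 [294. 190.] 250
top pin 0.62 [183. 211.] 856
top knob_top 0.59 [184. 215.] 906
top dish_rim 0.73 [195. 256.] 1587
top dish_rim 0.23 [355. 170.] 305
top petri_a 0.72 [354. 170.] 339
top petri_a 0.66 [319. 154.] 304
top tape_1 0.9 [168. 147.] 626
top tape_1 0.51 [294. 238.] 421
top tally_counter 0.27 [186. 214.] 809
{'clock': 0.8, 'joint_pos': array([-1.14555681,  0.33217267, -0.06471834,  1.46009509,  0.02164393,
        1.34988618, -0.08850057]), 'joint_velocities': array([ 0.00290949, -0.00074799,  0.0005116 , -0.00028761,  0.00050193,
       -0.00188546, -0.0003464 ]), 'tau': array([-9.69967259e-04, -6.25186729e+01,  4.83444880e-02, -3.91812050e+01,
        1.65300298e-02,  1.69727035e-03, -1.40839336e-05]), 'position': array([0.27063083, 0.56339016, 0.30395701]), 'ee_rot': array([2.22038824e-01, 9.75037823e-01, 6.46273534e-05, 2.25145444e-05]), 'ft_force': array([-0.21565981,  0.07068578,  0.38822812]), 'torque': array([ 0.01192891, -0.03620236,  0.05958459]), 'grasp_force': 0.0, 'grip_width': 1.0018213080478617}
```

View pics/scene0.png

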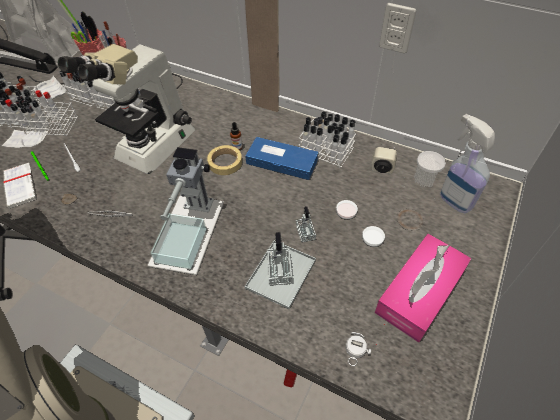

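View pics/top0.png

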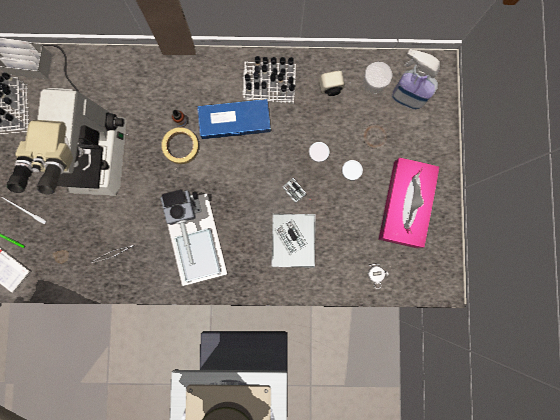

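Two candidates carry the black grip: one in the drip tray (scene 280,262; top 292,236) and a small one standing free on the worktop (scene 307,224; top 294,190). The one in the tray is larger and fits the description. I'll confirm it in crops.

```bash
python3 - <<'E'
from h import *
a=cv2.imread('pics/scene0.png')[140:310,140:330]; b=cv2.imread('pics/top0.png')[150:300,150:340]
cv2.imwrite('pics/c1.png',cv2.resize(a,None,fx=3.5,fy=3.5,interpolation=cv2.INTER_CUBIC)); cv2.imwrite('pics/c2.png',cv2.resize(b,None,fx=4,fy=4,interpolation=cv2.INTER_CUBIC))
E
```

```text
(no output)
```

View pics/c1.png

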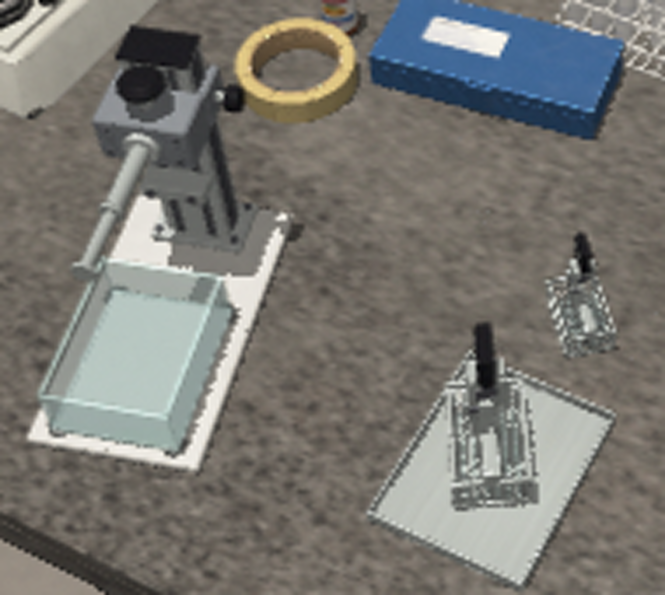

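View pics/c2.png

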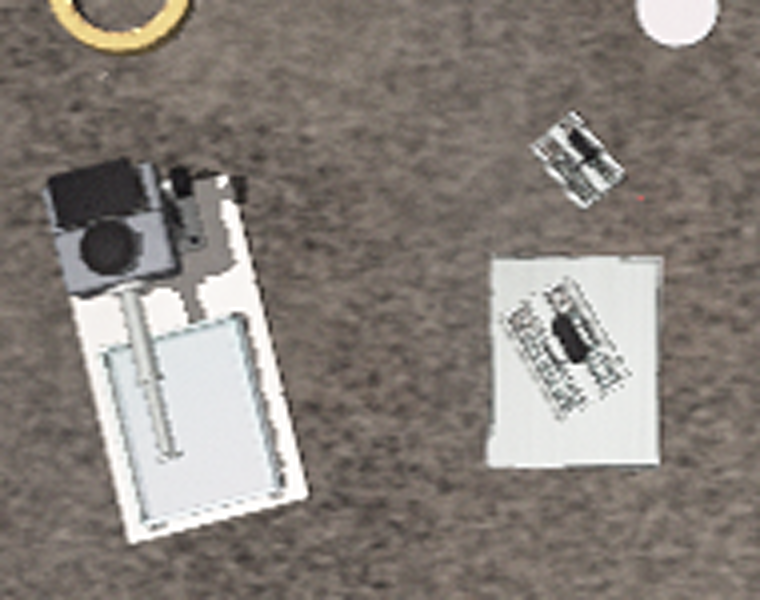

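The crops confirm it. The tray rack (top about 292,235; frame about 120 crop pixels, or 84 mm) is the larger of the two. The stand's arm points toward the robot, tilted slightly right. Next I'll fix the grip and knob by their dark blobs and look closely at the hook side.

```bash
python3 - <<'E'
from h import *
from scipy.optimize import least_squares
S=cv2.imread('pics/scene0.png');T=cv2.imread('pics/top0.png')
def dark(im,x0,x1,y0,y1,th):
    g=im[y0:y1,x0:x1].max(2); n,l,s,c=cv2.connectedComponentsWithStats((g<th).astype('uint8'))
    for k in sorted(range(1,n),key=lambda k:-s[k][4])[:3]: print(' ',c[k]+[x0,y0],s[k]+np.array([x0,y0,0,0,0]))
print('grip S');dark(S,262,296,225,270,60)
print('grip T');dark(T,275,312,215,260,60)
print('knob S');dark(S,165,200,145,175,60)
print('knob T');dark(T,160,200,185,225,60)
a=cv2.resize(S[225:290,255:305],None,fx=8,fy=8,interpolation=cv2.INTER_NEAREST)
b=cv2.resize(T[210:275,270:320],None,fx=8,fy=8,interpolation=cv2.INTER_NEAREST)
cv2.imwrite('pics/c3.png',np.hstack([a,b]))
a=cv2.resize(S[145:245,145:211],None,fx=6,fy=6,interpolation=cv2.INTER_CUBIC)
b=cv2.resize(T[187:287,162:228],None,fx=6,fy=6,interpolation=cv2.INTER_CUBIC)
cv2.imwrite('pics/c4.png',np.hstack([a,b]))
E
```

```text
grip S
  [278.27777778 242.87037037] [275 232   7  22 108]
  [274.5 257. ] [274 257   2   1   2]
grip T
  [292.12244898 234.34693878] [288 229   9  12  49]
knob S
  [183.94565217 157.32608696] [173 148  25  22 368]
knob T
  [174.44496487 202.22014052] [162 190  25  29 427]
  [195.18918919 195.05405405] [192 192   8   8  37]
  [192.40540541 204.64864865] [190 198   6  16  37]
```

View pics/c3.png

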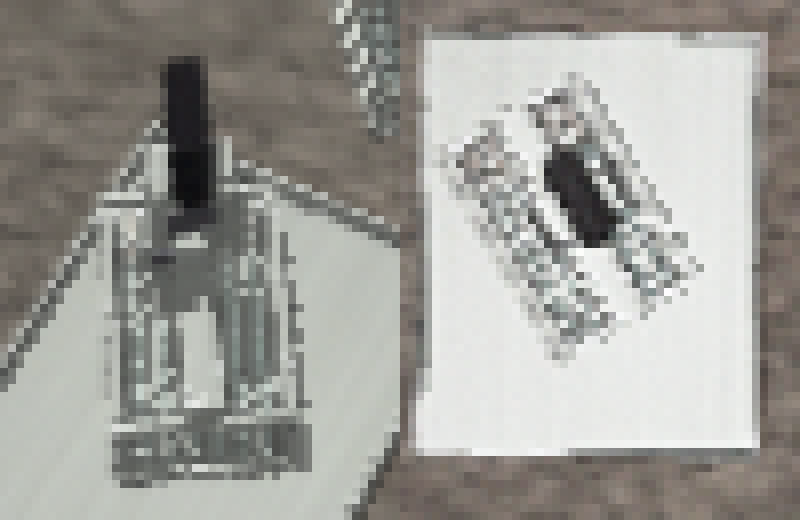

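View pics/c4.png

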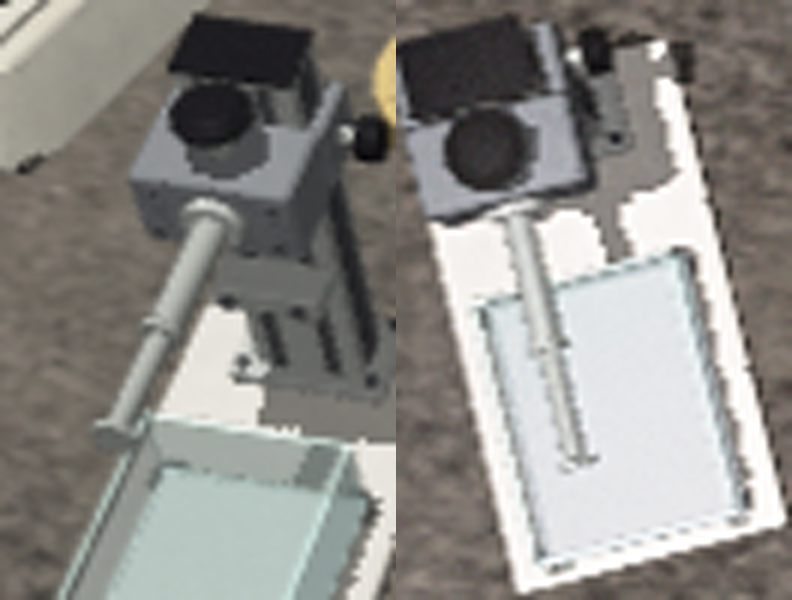

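```bash
python3 - <<'E'
from h import *
from scipy.optimize import least_squares
S=cv2.imread('pics/scene0.png');T=cv2.imread('pics/top0.png')
# grip: scene centroid / top centroid (mean of top face & visible side)
print('grip',at_z('scene',(278.3+.0,242.9),.128),at_z('top',(292.1,234.3),.135))
# stand points from crop (6x): pixel=(crop+.5)/6-.5+offset ; model coords x,y,z rel pin (z raised)
def s(u,v):return ('scene',((u+.5)/6-.5+145,(v+.5)/6-.5+145))
def t(u,v):return ('top',((u-396+.5)/6-.5+162,(v+.5)/6-.5+187))
# (obs, xyz in stand frame, moves with carriage)
O=[(s(211,113),(.105,0,.214),1),(t(489,148),(.105,0,.214),1),
 (s(210,218),(.085,0,.166),1), (t(518,206),(.083,0,.166),1),
 (s(158,323),(.024,0,.168),1),(t(545,348),(.024,0,.170),1),
 (s(113,430),(-.027,0,.166),1),(t(577,465),(-.030,0,.166),1),
 (t(475,303),(.063,.048,.056),0),(t(688,250),(.063,-.048,.056),0),(t(540,570),(-.063,.048,.056),0),(t(748,515),(-.063,-.048,.056),0),
 (s(140,415),(.063,.048,.056),0),(s(352,452),(.063,-.048,.056),0)]
def mod(p,m,mv):
    c,d=np.cos(p[2]),np.sin(p[2]); return [p[0]+c*m[0]-d*m[1],p[1]+d*m[0]+c*m[1],m[2]-mv*p[3]]
f=lambda p:np.concatenate([proj(o[0],mod(p,m,mv))-o[1] for o,m,mv in O])
r=least_squares(f,[.6,.15,.2,.003],loss='soft_l1'); print('pin x y yaw c',r.x); print(np.round(f(r.x).reshape(-1,2),1).tolist())
# rack foot from the frame corners in c3 (8x)
def rs(u,v):return ('scene',((u)/8-.5+255,(v)/8-.5+225))
def rt(u,v):return ('top',((u-400)/8-.5+270,(v)/8-.5+210))
Q=[(rt(565,72),(.042,-.028,.036)),(rt(450,150),(.042,.028,.036)),(rt(562,358),(-.042,.028,.036)),(rt(700,265),(-.042,-.028,.036)),
 (rs(112,425),(-.042,.028,.036)),(rs(308,425),(-.042,-.028,.036)),(('scene',(278.3,242.9)),(-.004,0,.128)),(('top',(292.1,234.3)),(0,0,.138))]
q=lambda p:np.concatenate([proj(o[0],mod([*p,0],m,0))-o[1] for o,m in Q])
r2=least_squares(q,[.55,-.13,.45],loss='soft_l1'); print('rack',r2.x,np.round(q(r2.x).reshape(-1,2),1).tolist())
# overlay both hook hypotheses
ims=[]
for sg in(1,-1):
    im=cv2.resize(S[215:290,255:305],None,fx=8,fy=8,interpolation=cv2.INTER_NEAREST)
    P=lambda x,y,z:tuple(int(v) for v in (proj('scene',mod([*r2.x,0],(x*sg,y*sg,z+.002),0))-[255,215]+.5)*8)
    for x in(-.009,.009):
        col=(0,0,255) if x*sg<0 else (255,120,0)
        cv2.polylines(im,[np.array([P(x,.009,.034),P(x,.009,.108),P(x,-.009,.108),P(x,-.009,.073)])],False,col,1)
    cv2.line(im,P(-.042,.009,.044),P(.042,.009,.044),(0,255,255),1); ims.append(im)
cv2.imwrite('pics/c5.png',np.hstack(ims))
E
```

```text
grip [ 0.51783811 -0.17099411  0.128     ] [ 0.52291465 -0.16815183  0.135     ]
pin x y yaw c [ 0.46872816  0.08777505  0.2679388  -0.00254948]
[[-0.4, -2.9], [-0.7, 0.2], [1.0, -0.6], [0.2, 1.0], [0.5, 0.5], [0.9, 0.0], [0.2, 0.4], [1.0, 1.6], [-0.6, -0.0], [-1.9, -0.1], [-0.6, 0.6], [-0.7, 0.7], [1.0, -0.8], [0.9, -1.4]]
rack [ 0.52339139 -0.16811763  0.55207254] [[1.5, -0.2], [-1.4, 0.3], [0.3, 0.4], [0.4, 1.6], [0.3, 0.3], [-0.7, -1.6], [0.1, -0.8], [0.0, -0.3]]
```

View pics/c5.png

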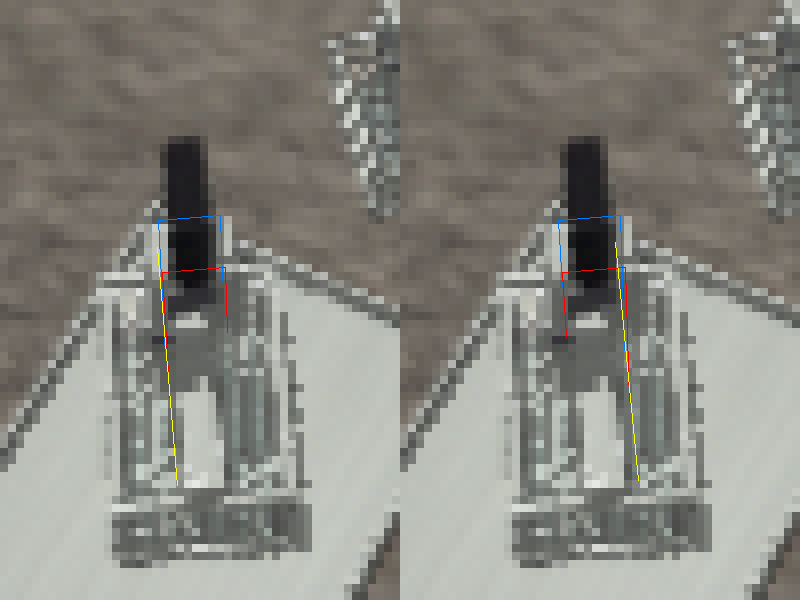

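The dark flared tip mark is on the left of the hook (panel pixel about 560,340) and the strap and bail line on the right (about 632,430). That puts the strap on the robot's right and the mouth opening to the left, towards the stand. I'll check this again once the rack is lifted. Moving to the grasp now.

```bash
cat >> h.py <<'E'
from scipy.spatial.transform import Rotation as R
def to(p,yaw_y=None):
    "tool-axis cm to world p, and tool yaw to bring the tool's y line to world angle yaw_y"
    o=manip.get_obs(); r=R.from_quat(o['ee_rot']); M=r.as_matrix()
    print('slide cm',np.round(M.T@(np.array(p)-o['position'])*100,2),'xyz',np.round(o['position'],4),'F',np.round(o['ft_force'],1),'w',round(o['grip_width'],3),'gf',round(float(o['grasp_force']),1),'t',round(o['clock'],2),'tilt',np.round(M[:,2],3))
    a=np.arctan2(M[1,1],M[0,1]); print('tool y ang',round(a,4))
    if yaw_y is not None: print('yaw',round(-((yaw_y-a+np.pi/2)%np.pi-np.pi/2),3))
E
python3 -m jog '[{"grip":-1,"slide":[-2.5,-2.5,-0.5],"yaw":0},{"grip":-1,"slide":[-2.5,-2.5,-0.5],"yaw":0},{"grip":-1,"slide":[-2.5,-2.5,-0.5],"yaw":0},{"grip":-1,"slide":[-2.5,-2.5,-0.5],"yaw":0},{"grip":-1,"slide":[-2.5,-2.5,0],"yaw":0},{"grip":-1,"slide":[-2.5,-2.5,0],"yaw":0},{"grip":-1,"slide":[-2.5,-2.5,0],"yaw":0},{"grip":-1,"slide":[-2.5,-2.5,0],"yaw":0}]'
python3 -m jog '[{"grip":-1,"slide":[-2.5,-2.5,0],"yaw":0},{"grip":-1,"slide":[-2.5,-2.5,0],"yaw":0},{"grip":-1,"slide":[-2.5,-2.5,0],"yaw":0},{"grip":-1,"slide":[-2.5,-2.5,0],"yaw":0},{"grip":-1,"slide":[-2.5,-2.5,0],"yaw":0},{"grip":-1,"slide":[-2.5,-2.5,0],"yaw":0},{"grip":-1,"slide":[-2.5,-2.5,0],"yaw":0},{"grip":-1,"slide":[-2.5,-2.5,0],"yaw":0}]'
python3 -c "
from h import *
to([.5234,-.1681,.28],.552+np.pi/2)"
```

```text
clock: 1.6
position: [0.3646, 0.2951, 0.3241]
ee_rot: [0.222, 0.975, 0.0, 0.0]
ft_force: [0.6, 0.2, -0.3]
grip_width: 0.998
grasp_force: 0.0
clock: 2.4
position: [0.4582, 0.0281, 0.3242]
ee_rot: [0.222, 0.975, 0.0, 0.0]
ft_force: [1.7, -0.3, -0.4]
grip_width: 0.998
grasp_force: 0.0
slide cm [-14.37 -14.87   4.41] xyz [0.4582 0.0281 0.3242] F [ 1.7 -0.3 -0.4] w 0.998 gf 0.0 t 2.4 tilt [ 0.001  0.001 -1.   ]
tool y ang 1.123
yaw -1.0
```

```bash

python3 -m jog '[{"grip":-1,"slide":[-2.5,-2.5,0],"yaw":0},{"grip":-1,"slide":[-2.5,-2.5,0],"yaw":0},{"grip":-1,"slide":[-2.5,-2.5,0],"yaw":0},{"grip":-1,"slide":[-2.5,-2.5,0],"yaw":0},{"grip":-1,"slide":[-2.5,-2.5,0],"yaw":0},{"grip":-1,"slide":[-1.5,-2,0],"yaw":0}]'
python3 -m jog '[{"grip":-1,"slide":[0,0,0],"yaw":-0.143},{"grip":-1,"slide":[0,0,0],"yaw":-0.143},{"grip":-1,"slide":[0,0,0],"yaw":-0.143},{"grip":-1,"slide":[0,0,0],"yaw":-0.143},{"grip":-1,"slide":[0,0,0],"yaw":-0.143},{"grip":-1,"slide":[0,0,0],"yaw":-0.143},{"grip":-1,"slide":[0,0,0],"yaw":-0.143},{"grip":-1,"slide":[0,0,0],"yaw":0}]'
python3 -c "
from h import *
to([.5234,-.1681,.188],.552+np.pi/2)"
```

```text
clock: 3.0
position: [0.5218, -0.1638, 0.324]
ee_rot: [0.223, 0.975, -0.0, 0.0]
ft_force: [0.0, -0.6, -0.3]
grip_width: 0.998
grasp_force: 0.0
clock: 3.8
position: [0.5214, -0.1617, 0.324]
ee_rot: [-0.274, 0.962, 0.0, 0.0]
ft_force: [-0.0, 0.5, -0.0]
grip_width: 0.997
grasp_force: 0.0
slide cm [ 0.17 -0.65 13.6 ] xyz [ 0.5214 -0.1617  0.324 ] F [-0.   0.5 -0. ] w 0.997 gf 0.0 t 3.8 tilt [ 0.  0. -1.]
tool y ang 2.1263
yaw 0.004
```

```bash

python3 -m jog '[{"grip":-1,"slide":[0.2,-0.6,0],"yaw":0},{"grip":-1,"slide":[0,0,3],"yaw":0},{"grip":-1,"slide":[0,0,3],"yaw":0},{"grip":-1,"slide":[0,0,3],"yaw":0},{"grip":-1,"slide":[0,0,2],"yaw":0},{"grip":-1,"slide":[0,0,1.6],"yaw":0},{"grip":-1,"slide":[0,0,1],"yaw":0},{"grip":-1,"slide":[0,0,0],"yaw":0}]'
python3 -m jog '[{"grip":0.2,"slide":[0,0,0],"yaw":0},{"grip":0.4,"slide":[0,0,0],"yaw":0},{"grip":0.6,"slide":[0,0,0],"yaw":0},{"grip":0.8,"slide":[0,0,0],"yaw":0},{"grip":1,"slide":[0,0,0],"yaw":0},{"grip":1,"slide":[0,0,0],"yaw":0},{"grip":1,"slide":[0,0,0],"yaw":0}]' 60
python3 -c "
from h import *
to([.5234,-.1681,.188],.552+np.pi/2)"
```

```text
clock: 4.6
position: [0.5223, -0.168, 0.1868]
ee_rot: [-0.272, 0.962, 0.0, -0.001]
ft_force: [0.5, -0.6, 0.4]
grip_width: 1.001
grasp_force: 0.0
clock: 5.3
position: [0.523, -0.1677, 0.1882]
ee_rot: [-0.273, 0.962, 0.0, 0.0]
ft_force: [-0.6, 1.3, 4.4]
grip_width: 0.13
grasp_force: 59.2
slide cm [-0.01 -0.06  0.02] xyz [ 0.523  -0.1677  0.1882] F [-0.6  1.3  4.4] w 0.13 gf 59.2 t 5.3 tilt [ 0.  0. -1.]
tool y ang 2.1241
yaw 0.001
```

```bash

python3 -m jog '[{"grip":1,"slide":[0,0,-0.5],"yaw":0},{"grip":1,"slide":[0,0,-1],"yaw":0},{"grip":1,"slide":[0,0,-2],"yaw":0},{"grip":1,"slide":[0,0,-2],"yaw":0},{"grip":1,"slide":[0,0,-2],"yaw":0},{"grip":1,"slide":[0,0,-2],"yaw":0},{"grip":1,"slide":[0,0,-1],"yaw":0},{"grip":1,"slide":[0,0,0],"yaw":0}]'
python3 - <<'E'
from h import *
to([.5234,-.1681,.292],.268+np.pi/2)
S=manip.camera('scene'); T=manip.camera('top'); cv2.imwrite('pics/s1.png',S); cv2.imwrite('pics/t1.png',T)
u,v=proj('scene',[.523,-.168,.18]).astype(int); print(u,v)
w,z=proj('top',[.523,-.168,.18]).astype(int); print(w,z)
a=cv2.resize(S[v-35:v+40,u-25:u+25],None,fx=8,fy=8,interpolation=cv2.INTER_CUBIC)
b=cv2.resize(T[z-37:z+38,w-25:w+25],None,fx=8,fy=8,interpolation=cv2.INTER_CUBIC)
cv2.imwrite('pics/c6.png',np.hstack([a,b]))
E
```

```text
clock: 6.1
position: [0.5233, -0.1681, 0.2943]
ee_rot: [-0.273, 0.962, -0.0, 0.001]
ft_force: [-0.5, 0.2, -1.6]
grip_width: 0.131
grasp_force: 58.7
slide cm [-0.01 -0.01  0.23] xyz [ 0.5233 -0.1681  0.2943] F [-0.5  0.2 -1.6] w 0.131 gf 58.7 t 6.1 tilt [ 0.002 -0.    -1.   ]
tool y ang 2.1238
yaw 0.285
277 227
292 233
```

View pics/c6.png

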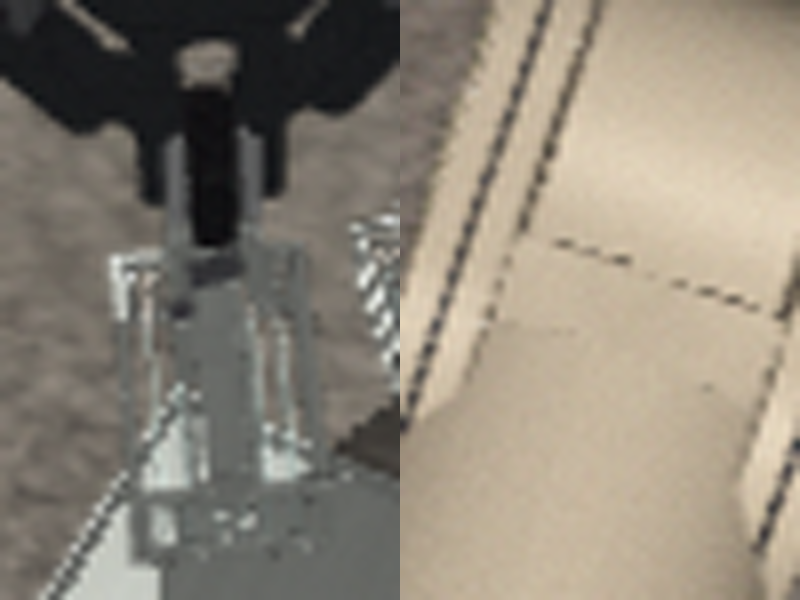

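The lifted rack shows the tip's dark flared end on the left (crop 180,308) and the strap on the right, as assumed. The rack weighs about 1.6 N. Next I'll turn it to the stand's yaw and move beside the pin.

```bash

python3 -m jog '[{"grip":1,"slide":[0,0,0],"yaw":0.095},{"grip":1,"slide":[0,0,0],"yaw":0.095},{"grip":1,"slide":[0,0,0],"yaw":0.095},{"grip":1,"slide":[0,0,0],"yaw":0},{"grip":1,"slide":[0,0,0],"yaw":0}]'
python3 -c "
from h import *
to([.490,.011,.2915],.268+np.pi/2)"
```

```text
clock: 6.7
position: [0.5226, -0.1677, 0.2921]
ee_rot: [-0.135, 0.991, 0.0, -0.001]
ft_force: [-0.1, 0.1, -2.6]
grip_width: 0.128
grasp_force: 58.5
slide cm [-1.65 18.09  0.06] xyz [ 0.5226 -0.1677  0.2921] F [-0.1  0.1 -2.6] w 0.128 gf 58.5 t 6.7 tilt [-0.001  0.    -1.   ]
tool y ang 1.8419
yaw 0.003
```

```bash

python3 -m jog '[{"grip":1,"slide":[-0.2,1.5,0],"yaw":0},{"grip":1,"slide":[-0.3,3,0],"yaw":0},{"grip":1,"slide":[-0.3,3,0],"yaw":0},{"grip":1,"slide":[-0.3,3.5,0],"yaw":0},{"grip":1,"slide":[-0.3,3.5,0],"yaw":0},{"grip":1,"slide":[-0.3,2.5,0],"yaw":0},{"grip":1,"slide":[0,1,0],"yaw":0},{"grip":1,"slide":[0,0,0],"yaw":0}]'
python3 - <<'E'
from h import *
to([.4687,.0878,.2915],.268+np.pi/2)
S=manip.camera('scene'); cv2.imwrite('pics/s2.png',S)
u,v=proj('scene',[.48,.05,.16]).astype(int); print(u,v)
cv2.imwrite('pics/c7.png',cv2.resize(S[v-45:v+55,u-60:u+60],None,fx=6,fy=6,interpolation=cv2.INTER_CUBIC))
for c in [[0,0,0],]:
  pass
for q in manip.masks_of('pin','scene'): print('pin mask',q['conf'],q['centre'])
E
```

```text
clock: 7.5
position: [0.4913, 0.0112, 0.2927]
ee_rot: [-0.136, 0.991, 0.0, -0.0]
ft_force: [0.3, -0.4, -1.8]
grip_width: 0.133
grasp_force: 58.7
slide cm [0.12 7.99 0.12] xyz [0.4913 0.0112 0.2927] F [ 0.3 -0.4 -1.8] w 0.133 gf 58.7 t 7.5 tilt [-0.  0. -1.]
tool y ang 1.8427
yaw 0.004
185 211
pin mask 0.62 [168.3, 202.7]
```

View pics/c7.png

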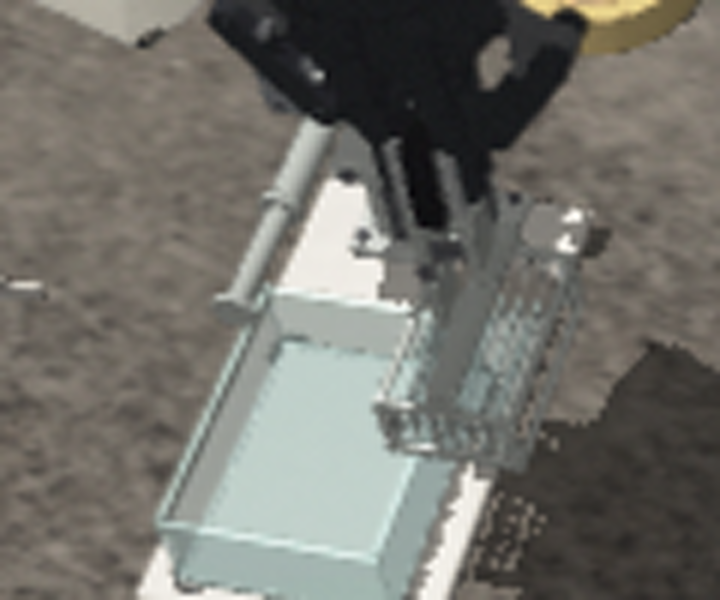

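The hook's tip (crop 425,270) faces the pin (crop 255,250) and the strap is behind it on the right. I'll go in sideways, slowly at the end.

```bash

python3 -m jog '[{"grip":1,"slide":[0,1,0.1],"yaw":0},{"grip":1,"slide":[0,1.5,0],"yaw":0},{"grip":1,"slide":[0,1.5,0],"yaw":0},{"grip":1,"slide":[0,1,0],"yaw":0},{"grip":1,"slide":[0,0,0],"yaw":0}]'
python3 -m jog '[{"grip":1,"slide":[0,0.5,0],"yaw":0},{"grip":1,"slide":[0,0.5,0],"yaw":0},{"grip":1,"slide":[0,0.5,0],"yaw":0},{"grip":1,"slide":[0,0.5,0],"yaw":0},{"grip":1,"slide":[0,0.5,0],"yaw":0},{"grip":1,"slide":[0,0,0],"yaw":0}]'
python3 - <<'E'
from h import *
to([.4687,.0878,.2915],.268+np.pi/2)
E
```

```text
clock: 8.1
position: [0.4781, 0.0594, 0.2918]
ee_rot: [-0.134, 0.991, 0.0, -0.0]
ft_force: [0.6, -0.1, -2.6]
grip_width: 0.132
grasp_force: 58.7
clock: 8.7
position: [0.4727, 0.0785, 0.292]
ee_rot: [-0.132, 0.991, -0.003, 0.001]
ft_force: [5.6, -16.6, -2.5]
grip_width: 0.129
grasp_force: 61.2
slide cm [0.14 1.01 0.04] xyz [0.4727 0.0785 0.292 ] F [  5.6 -16.6  -2.5] w 0.129 gf 61.2 t 8.7 tilt [ 0.002 -0.007 -1.   ]
tool y ang 1.8354
yaw -0.003
```

Contact came about 10 mm earlier than expected. I'll back off and check the rack model numerically against the pre-contact picture.

```bash

python3 -m jog '[{"grip":1,"slide":[0,-0.5,0],"yaw":0},{"grip":1,"slide":[0,-0.5,0],"yaw":0},{"grip":1,"slide":[0,0,0],"yaw":0}]'
python3 - <<'E'
from h import *
to([.4687,.0878,.2915],.268+np.pi/2)
def P(c,yaw,x,y,z): return proj('scene',[c[0]+np.cos(yaw)*x-np.sin(yaw)*y,c[1]+np.sin(yaw)*x+np.cos(yaw)*y,z])
L=lambda p:np.round((p-[125,166]+.5)*6)
c=(.4913,.0112);g=.2327;y=.272
# stand-frame offsets (tip side is +y)
for n,x,yy,z in [('tipend near',-.009,.011,g-.053),('tipend far',.009,.011,g-.053),('frame top near tip-side',-.042,.028,g-.126+.034),('frame bottom near tip-side',-.042,.028,g-.126),('frame bottom near strap-side',-.042,-.028,g-.126),('grip bottom near',-.016,0,g-.016),('bail near',-.042,-.009,g-.081),('bail far',.042,-.009,g-.081)]: print(n,L(P(c,y,x,yy,z)))
p=(.4687,.0878)
for x in(-.027,.024): print('pin',x,L(P(p,.268,x,0,.166)))
S=cv2.imread('pics/s2.png')
S3=manip.camera('scene'); cv2.imwrite('pics/s3.png',S3)
E
```

```text
clock: 9.0
position: [0.4744, 0.0726, 0.2919]
ee_rot: [-0.133, 0.991, 0.0, -0.0]
ft_force: [0.3, 0.7, -1.8]
grip_width: 0.133
grasp_force: 59.1
slide cm [0.15 1.62 0.04] xyz [0.4744 0.0726 0.2919] F [ 0.3  0.7 -1.8] w 0.133 gf 59.1 t 9.0 tilt [-0.  0. -1.]
tool y ang 1.8382
yaw -0.001
tipend near [420. 276.]
tipend far [436. 239.]
frame top near tip-side [368. 400.]
frame bottom near tip-side [385. 450.]
frame bottom near strap-side [523. 473.]
grip bottom near [425. 232.]
bail near [456. 398.]
bail far [523. 226.]
pin -0.027 [236. 311.]
pin 0.024 [284. 208.]
```

```bash

python3 -c "
from h import *
o=manip.get_obs(); print(o['ft_force'],o['torque'])"
python3 -m jog '[{"grip":1,"slide":[0,0.3,0],"yaw":0},{"grip":1,"slide":[0,0.2,0],"yaw":0},{"grip":1,"slide":[0,0.2,0],"yaw":0},{"grip":1,"slide":[0,0,0],"yaw":0}]'
python3 -c "
from h import *
to([.4687,.0878,.2915],.268+np.pi/2)
o=manip.get_obs(); print(o['ft_force'],o['torque'],o['tau'])"

```

```text
[-0.67938359  0.55155273 -1.17622223] [ 0.02834486 -0.02335145  0.02244062]
clock: 9.45
position: [0.4731, 0.0775, 0.2921]
ee_rot: [-0.133, 0.991, -0.002, 0.0]
ft_force: [3.1, -10.2, -0.6]
grip_width: 0.131
grasp_force: 59.9
slide cm [0.15 1.11 0.06] xyz [0.4731 0.0775 0.2921] F [  3.1 -10.2  -0.6] w 0.131 gf 59.9 t 9.45 tilt [ 0.001 -0.004 -1.   ]
tool y ang 1.8373
yaw -0.001
[  3.12068361 -10.19028837  -0.55208873] [-3.08186847 -0.76475142  0.01941082] [ -5.70938721 -35.50323486  -5.56689888 -38.61591339  -4.27538753
  -0.041875    -0.07834207]
```

```bash

python3 - <<'E'
from h import *
c6=lambda u,v:((u+.5)/6-.5+125,(v+.5)/6-.5+166)
for z in(.166,.160):
  for n,p in [('head',(-.027)),('collar',.024)]:
    m={'head':c6(237,303),'collar':c6(275,200)}[n]
    t={'head':((577-396+.5)/6-.5+162,(465+.5)/6-.5+187),'collar':((545-396+.5)/6-.5+162,(348+.5)/6-.5+187)}[n]
    for cam,px in(('scene',m),('top',t)):
        w=at_z(cam,px,z)-np.array([.4687,.0878,0]); cs,sn=np.cos(.268),np.sin(.268)
        print(z,n,cam,'stand frame mm',np.round(1000*np.array([cs*w[0]+sn*w[1],-sn*w[0]+cs*w[1]]),1))
w=at_z('scene',c6(425,270),.1797)-np.array([.4913,.0112,.0]);print('tip vs tcp, expected ~(-9..9,11):',np.round(1000*np.array([cs*w[0]+sn*w[1],-sn*w[0]+cs*w[1]]),1))
S=cv2.imread('pics/s3.png')
a=cv2.resize(S[165:255,140:220],None,fx=6,fy=6,interpolation=cv2.INTER_CUBIC)
cv2.imwrite('pics/c8.png',a); print(a.shape)
E
```

```text
0.166 head scene stand frame mm [-23.5   0.9]
0.166 head top stand frame mm [-25.4   1.7]
0.166 collar scene stand frame mm [27.1  4.7]
0.166 collar top stand frame mm [25.2  3.2]
0.16 head scene stand frame mm [-19.5   3.9]
0.16 head top stand frame mm [-25.1   2.7]
0.16 collar scene stand frame mm [31.5  7.8]
0.16 collar top stand frame mm [25.8  4.1]
tip vs tcp, expected ~(-9..9,11): [-6.3  9.9]
(540, 480, 3)
```

View pics/c8.png

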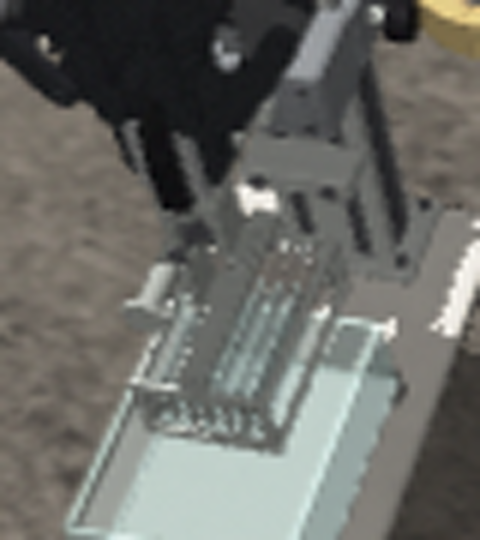

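The last close look shows the tip's end (185,240) about level with the pin line from head (147,305) to collar (185,206). So the pin is probably catching the tip, meaning the rack sits a little low. I'll back off, raise it 7 mm and retry gently.

```bash

python3 -m jog '[{"grip":1,"slide":[0,-0.5,0],"yaw":0},{"grip":1,"slide":[0,-0.5,0],"yaw":0},{"grip":1,"slide":[0,0,-0.4],"yaw":-0.02},{"grip":1,"slide":[0,0,-0.3],"yaw":0},{"grip":1,"slide":[0,0.5,0],"yaw":0},{"grip":1,"slide":[0,0.4,0],"yaw":0},{"grip":1,"slide":[0,0.3,0],"yaw":0},{"grip":1,"slide":[0,0,0],"yaw":0}]'
python3 -c "
from h import *
to([.4687,.0878,.2915],.268+np.pi/2)
o=manip.get_obs(); print(o['ft_force'],o['torque'])"

```

```text
clock: 10.25
position: [0.4728, 0.0784, 0.2995]
ee_rot: [-0.142, 0.99, -0.003, 0.001]
ft_force: [4.3, -14.8, 2.1]
grip_width: 0.131
grasp_force: 61.5
slide cm [0.13 1.02 0.79] xyz [0.4728 0.0784 0.2995] F [  4.3 -14.8   2.1] w 0.131 gf 61.5 t 10.25 tilt [ 0.003 -0.005 -1.   ]
tool y ang 1.8562
yaw 0.017
[  4.29063333 -14.83798854   2.08293598] [-4.13635199 -1.20988784 -0.02942749]
```

Same contact position at both heights means a vertical face about 13 mm before centre. That fits the outer face of the strap, in which case the dark mark was the latch pivot and the hook faces the other way. I'll test this numerically on the saved images.

```bash

python3 -m jog '[{"grip":1,"slide":[0,-1,0],"yaw":0},{"grip":1,"slide":[0,-2,0],"yaw":0},{"grip":1,"slide":[0,-2,0],"yaw":0},{"grip":1,"slide":[0,-2,0],"yaw":0},{"grip":1,"slide":[0,0,0],"yaw":0}]'
python3 - <<'E'
from h import *
C={'scene0':((.5234,-.1681),.128,.552),'s1':((.5233,-.1681),.2343,.553),'s2':((.4913,.0112),.2327,.272)}
ts=np.arange(-30,31,3)
print('t(+ = left) ',ts.tolist())
for k,(c,g,y) in C.items():
    I=cv2.imread(f'pics/{k}.png').mean(2).astype('float32')
    def samp(P):
        uv=np.array([proj('scene',[c[0]+np.cos(y)*a-np.sin(y)*b,c[1]+np.sin(y)*a+np.cos(y)*b,z]) for a,b,z in P],'float32')
        return cv2.remap(I,uv[:,0:1].copy(),uv[:,1:2].copy(),cv2.INTER_LINEAR).ravel()
    X=np.linspace(-.036,-.012,9)
    print(k,'bail near',[int(samp([(x,t/1000,g-.083) for x in X]).mean()) for t in ts])
    print(k,'bail sd  ',[int(samp([(x,t/1000,g-.083) for x in X]).std()) for t in ts])
    for h in (.030,.04,.053,.060,.068,.075):
        print(k,'x=-9 z-%d'%(h*1000),[int(samp([(-.009,t/1000,g-h)])[0]) for t in ts])
E
```

```text
clock: 10.75
position: [0.4919, 0.0123, 0.2989]
ee_rot: [-0.142, 0.99, -0.0, 0.0]
ft_force: [-0.1, 0.0, -2.4]
grip_width: 0.13
grasp_force: 59.2
t(+ = left)  [-30, -27, -24, -21, -18, -15, -12, -9, -6, -3, 0, 3, 6, 9, 12, 15, 18, 21, 24, 27, 30]
scene0 bail near [169, 134, 177, 121, 126, 111, 108, 120, 117, 183, 193, 195, 162, 118, 158, 158, 152, 129, 112, 180, 179]
scene0 bail sd   [17, 14, 11, 24, 11, 4, 10, 4, 19, 6, 0, 1, 15, 18, 16, 14, 20, 19, 18, 6, 5]
scene0 x=-9 z-30 [125, 169, 183, 165, 166, 124, 90, 89, 66, 48, 46, 57, 85, 97, 108, 165, 186, 183, 176, 177, 161]
scene0 x=-9 z-40 [187, 186, 192, 134, 107, 107, 93, 91, 86, 86, 110, 93, 73, 86, 102, 140, 189, 164, 130, 161, 102]
scene0 x=-9 z-53 [189, 158, 169, 138, 116, 139, 100, 114, 99, 96, 103, 103, 93, 67, 62, 92, 128, 120, 88, 181, 178]
scene0 x=-9 z-60 [179, 123, 166, 153, 151, 162, 136, 133, 105, 94, 96, 96, 95, 85, 82, 129, 129, 130, 96, 182, 171]
scene0 x=-9 z-68 [188, 173, 184, 163, 113, 143, 128, 129, 107, 100, 98, 99, 96, 92, 101, 105, 155, 142, 112, 189, 190]
scene0 x=-9 z-75 [178, 139, 178, 130, 155, 144, 144, 1
[... 1102 characters left out ...]
, 0, 1, 6, 14, 22, 15, 6, 7, 11, 11, 11]
s2 x=-9 z-30 [100, 96, 97, 93, 81, 81, 92, 77, 68, 61, 68, 75, 89, 91, 66, 48, 94, 133, 189, 158, 154]
s2 x=-9 z-40 [107, 104, 89, 97, 96, 86, 96, 80, 96, 69, 59, 58, 83, 98, 112, 112, 110, 114, 194, 195, 158]
s2 x=-9 z-53 [101, 96, 99, 94, 101, 97, 98, 107, 95, 85, 81, 81, 66, 59, 90, 122, 125, 124, 126, 227, 235]
s2 x=-9 z-60 [102, 125, 104, 110, 109, 99, 103, 105, 103, 91, 80, 80, 96, 98, 109, 126, 128, 126, 127, 169, 230]
s2 x=-9 z-68 [118, 109, 124, 115, 108, 113, 99, 104, 105, 103, 95, 82, 86, 94, 100, 119, 127, 126, 127, 128, 149]
s2 x=-9 z-75 [129, 126, 144, 131, 143, 125, 108, 101, 104, 105, 103, 93, 90, 99, 148, 119, 160, 227, 204, 225, 225]
```

The dark tongue runs from low on the left (t=+9, 53 mm below the grip) to high on the right (t≈0, 40 mm below). A latch that only opens upward must have its pivot at the low end, so the strap is on the left. The rack needs a half turn, so I'll check the wrist range.

```bash
python3 -c "
from h import *
o=manip.get_obs();print(np.round(o['joint_pos'],2),o['position'])"
```

```text
[-0.55  0.03  0.44  1.83 -0.01  1.29  1.75] [0.49188085 0.01232079 0.29887467]
```

```bash

python3 -m jog '[{"grip":1,"slide":[0,0,0],"yaw":0.14},{"grip":1,"slide":[0,0,0],"yaw":0.14},{"grip":1,"slide":[0,0,0],"yaw":0.14},{"grip":1,"slide":[0,0,0],"yaw":0.14},{"grip":1,"slide":[0,0,0],"yaw":0.14},{"grip":1,"slide":[0,0,0],"yaw":0.14},{"grip":1,"slide":[0,0,0],"yaw":0.14},{"grip":1,"slide":[0,0,0],"yaw":0.14}]'
python3 -m jog '[{"grip":1,"slide":[0,0,0],"yaw":0.14},{"grip":1,"slide":[0,0,0],"yaw":0.14},{"grip":1,"slide":[0,0,0],"yaw":0.14},{"grip":1,"slide":[0,0,0],"yaw":0.14},{"grip":1,"slide":[0,0,0],"yaw":0.14},{"grip":1,"slide":[0,0,0],"yaw":0.14},{"grip":1,"slide":[0,0,0],"yaw":0.14},{"grip":1,"slide":[0,0,0],"yaw":0.14}]' | head -3
python3 -m jog '[{"grip":1,"slide":[0,0,0],"yaw":0.14},{"grip":1,"slide":[0,0,0],"yaw":0.14},{"grip":1,"slide":[0,0,0],"yaw":0.14},{"grip":1,"slide":[0,0,0],"yaw":0.14},{"grip":1,"slide":[0,0,0],"yaw":0.14},{"grip":1,"slide":[0,0,0],"yaw":0.14},{"grip":1,"slide":[0,0,0],"yaw":0.06},{"grip":1,"slide":[0,0,0],"yaw":0}]' | head -3
python3 - <<'E'
from h import *
to([.468,.0903,.294],1.861)
E
```

```text
clock: 11.55
position: [0.4913, 0.0157, 0.2988]
ee_rot: [0.406, 0.914, 0.0, -0.0]
ft_force: [-0.4, -0.7, -2.0]
grip_width: 0.132
grasp_force: 59.2
clock: 12.35
position: [0.4913, 0.0157, 0.2987]
ee_rot: [0.829, 0.559, 0.0, -0.0]
clock: 13.15
position: [0.4914, 0.0156, 0.2988]
ee_rot: [0.989, 0.145, -0.0, -0.0]
slide cm [-0.1  -7.83  0.49] xyz [0.4914 0.0156 0.2988] F [-0.9 -0.5 -1.3] w 0.126 gf 59.2 t 13.15 tilt [-0.     0.001 -1.   ]
tool y ang -1.2806
yaw -0.0
```

```bash

python3 -m jog '[{"grip":1,"slide":[0,-1,0.5],"yaw":0},{"grip":1,"slide":[0,-2,0],"yaw":0},{"grip":1,"slide":[0,-2,0],"yaw":0},{"grip":1,"slide":[0,-0.5,0],"yaw":0},{"grip":1,"slide":[0,-0.4,0],"yaw":0},{"grip":1,"slide":[0,-0.4,0],"yaw":0},{"grip":1,"slide":[0,0,0],"yaw":0}]'
python3 -m jog '[{"grip":1,"slide":[0,-0.3,0],"yaw":0},{"grip":1,"slide":[0,-0.3,0],"yaw":0},{"grip":1,"slide":[0,-0.3,0],"yaw":0},{"grip":1,"slide":[0,-0.3,0],"yaw":0},{"grip":1,"slide":[0,0,0],"yaw":0}]'
python3 - <<'E'
from h import *
to([.468,.0903,.294],1.861)
print(manip.get_obs()['torque'])
E
```

```text
clock: 13.85
position: [0.4736, 0.0748, 0.2938]
ee_rot: [0.99, 0.144, 0.0, -0.0]
ft_force: [0.3, -0.3, -1.8]
grip_width: 0.123
grasp_force: 59.2
clock: 14.35
position: [0.47, 0.0868, 0.2939]
ee_rot: [0.989, 0.145, -0.0, -0.0]
ft_force: [0.1, 0.0, -1.6]
grip_width: 0.126
grasp_force: 59.1
slide cm [-0.09 -0.4  -0.01] xyz [0.47   0.0868 0.2939] F [ 0.1  0.  -1.6] w 0.126 gf 59.1 t 14.35 tilt [-0.  0. -1.]
tool y ang -1.2804
yaw 0.0
[ 0.02684213 -0.02394084  0.02323894]
```

Past the earlier contact point with no force, so the mouth is taking the pin. Continuing in small steps to the strap.

```bash

python3 -m jog '[{"grip":1,"slide":[0,-0.2,0],"yaw":0},{"grip":1,"slide":[0,-0.2,0],"yaw":0},{"grip":1,"slide":[0,0,0],"yaw":0}]'
python3 -m jog '[{"grip":1,"slide":[0,-0.2,0],"yaw":0},{"grip":1,"slide":[0,0,0],"yaw":0}]'
python3 -m jog '[{"grip":1,"slide":[0,-0.2,0],"yaw":0},{"grip":1,"slide":[0,0,0],"yaw":0}]'
python3 - <<'E'
from h import *
to([.468,.0903,.294],1.861)
print(manip.get_obs()['torque'])
E
```

```text
clock: 14.65
position: [0.469, 0.0904, 0.2939]
ee_rot: [0.989, 0.145, 0.0, -0.0]
ft_force: [0.1, -0.1, -1.8]
grip_width: 0.128
grasp_force: 59.2
clock: 14.85
position: [0.4684, 0.0923, 0.2939]
ee_rot: [0.99, 0.145, 0.0, -0.0]
ft_force: [-0.3, 0.4, -2.2]
grip_width: 0.132
grasp_force: 59.2
clock: 15.05
position: [0.4679, 0.0938, 0.2939]
ee_rot: [0.99, 0.144, 0.0, 0.0]
ft_force: [-0.2, -0.3, -1.8]
grip_width: 0.129
grasp_force: 59.2
slide cm [-0.09  0.34 -0.01] xyz [0.4679 0.0938 0.2939] F [-0.2 -0.3 -1.8] w 0.129 gf 59.2 t 15.05 tilt [ 0. -0. -1.]
tool y ang -1.2811
yaw -0.0
[-0.25943804 -0.0422733   0.06202055]
```

```bash

python3 -m jog '[{"grip":1,"slide":[0,-0.15,0],"yaw":0},{"grip":1,"slide":[0,0,0],"yaw":0}]'
python3 - <<'E'
from h import *
to([.468,.0903,.294],1.861)
print(manip.get_obs()['torque'])
E
```

```text
clock: 15.25
position: [0.4677, 0.0945, 0.2939]
ee_rot: [0.99, 0.144, 0.0, 0.001]
ft_force: [1.1, -4.6, -1.7]
grip_width: 0.129
grasp_force: 59.3
slide cm [-0.09  0.41 -0.01] xyz [0.4677 0.0945 0.2939] F [ 1.1 -4.6 -1.7] w 0.129 gf 59.3 t 15.25 tilt [ 0.001 -0.001 -1.   ]
tool y ang -1.2819
yaw -0.001
[-1.33459408 -0.42689233 -0.06302511]
```

Strap contact onset was at y≈0.0938, and strap thickness works out at 2 mm, so it is all consistent. Backing off 3.5 mm to centre, then going down.

```bash

python3 -m jog '[{"grip":1,"slide":[0,0.35,0],"yaw":0},{"grip":1,"slide":[0,0,0.5],"yaw":0},{"grip":1,"slide":[0,0,0.4],"yaw":0},{"grip":1,"slide":[0,0,0.3],"yaw":0},{"grip":1,"slide":[0,0,0],"yaw":0}]' 90
python3 -m jog '[{"grip":1,"slide":[0,0,0.3],"yaw":0},{"grip":1,"slide":[0,0,0.3],"yaw":0},{"grip":1,"slide":[0,0,0],"yaw":0}]'
python3 -m jog '[{"grip":1,"slide":[0,0,0.3],"yaw":0},{"grip":1,"slide":[0,0,0],"yaw":0}]'
python3 -m jog '[{"grip":1,"slide":[0,0,0.3],"yaw":0},{"grip":1,"slide":[0,0,0],"yaw":0}]'
python3 - <<'E'
from h import *
to([.468,.0903,.255],1.861)
print(manip.get_obs()['torque'])
E
```

```text
clock: 15.75
position: [0.4681, 0.0922, 0.2812]
ee_rot: [0.989, 0.145, -0.001, 0.0]
ft_force: [-0.5, 0.2, -1.3]
grip_width: 0.126
grasp_force: 91.2
clock: 16.05
position: [0.4688, 0.092, 0.2763]
ee_rot: [0.99, 0.144, 0.001, -0.0]
ft_force: [-0.5, -0.2, 5.8]
grip_width: 0.128
grasp_force: 92.6
clock: 16.25
position: [0.4693, 0.0916, 0.2738]
ee_rot: [0.99, 0.144, 0.001, 0.0]
ft_force: [1.2, -2.8, 5.1]
grip_width: 0.123
grasp_force: 92.6
clock: 16.45
position: [0.4695, 0.0911, 0.2708]
ee_rot: [0.99, 0.144, 0.001, 0.0]
ft_force: [2.8, -4.0, 4.6]
grip_width: 0.123
grasp_force: 92.3
slide cm [-0.18  0.04  1.58] xyz [0.4695 0.0911 0.2708] F [ 2.8 -4.   4.6] w 0.123 gf 92.3 t 16.45 tilt [ 0.003 -0.001 -1.   ]
tool y ang -1.2819
yaw -0.001
[-1.10890469 -0.73727958  0.00634586]
```

```bash

python3 -m jog '[{"grip":1,"slide":[0,0.1,0.3],"yaw":0},{"grip":1,"slide":[0,0,0.3],"yaw":0},{"grip":1,"slide":[0,0,0],"yaw":0}]'
python3 -m jog '[{"grip":1,"slide":[0,0,0.3],"yaw":0},{"grip":1,"slide":[0,0,0],"yaw":0}]'
python3 -m jog '[{"grip":1,"slide":[0,0,0.2],"yaw":0},{"grip":1,"slide":[0,0,0],"yaw":0}]'
python3 - <<'E'
from h import *
to([.468,.0903,.255],1.861)
print(manip.get_obs()['torque'])
E
```

```text
clock: 16.75
position: [0.4695, 0.0901, 0.2641]
ee_rot: [0.99, 0.144, 0.001, 0.001]
ft_force: [3.6, -5.7, -0.4]
grip_width: 0.124
grasp_force: 91.6
clock: 16.95
position: [0.469, 0.0903, 0.2607]
ee_rot: [0.99, 0.144, 0.0, 0.001]
ft_force: [2.7, -4.7, -0.3]
grip_width: 0.118
grasp_force: 91.6
clock: 17.15
position: [0.4689, 0.0904, 0.2585]
ee_rot: [0.99, 0.144, 0.0, 0.0]
ft_force: [3.2, -6.2, -2.4]
grip_width: 0.12
grasp_force: 91.5
slide cm [-0.09 -0.01  0.35] xyz [0.4689 0.0904 0.2585] F [ 3.2 -6.2 -2.4] w 0.12 gf 91.5 t 17.15 tilt [ 0.    -0.001 -1.   ]
tool y ang -1.2816
yaw -0.001
[-1.26594409 -0.90096111  0.0273903 ]
```

```bash

python3 -m jog '[{"grip":1,"slide":[0,0.15,0.1],"yaw":0},{"grip":1,"slide":[0,0,0],"yaw":0}]'
python3 -m jog '[{"grip":1,"slide":[0,0,0.15],"yaw":0},{"grip":1,"slide":[0,0,0],"yaw":0}]'
python3 - <<'E'
from h import *
to([.468,.0903,.255],1.861)
print(manip.get_obs()['torque'])
E
```

```text
clock: 17.35
position: [0.4691, 0.0893, 0.2575]
ee_rot: [0.99, 0.144, -0.0, 0.0]
ft_force: [2.3, -3.8, -2.8]
grip_width: 0.125
grasp_force: 91.2
clock: 17.55
position: [0.4689, 0.0893, 0.2558]
ee_rot: [0.99, 0.144, -0.0, 0.0]
ft_force: [2.8, -4.3, -4.5]
grip_width: 0.122
grasp_force: 90.9
slide cm [-0.06 -0.12  0.08] xyz [0.4689 0.0893 0.2558] F [ 2.8 -4.3 -4.5] w 0.122 gf 90.9 t 17.55 tilt [-0.001 -0.001 -1.   ]
tool y ang -1.2812
yaw -0.001
[-1.19483459 -0.68089427  0.00589338]
```

```bash

python3 -m jog '[{"grip":1,"slide":[0,0.05,0.15],"yaw":0},{"grip":1,"slide":[0,0,0],"yaw":0}]'
python3 -m jog '[{"grip":1,"slide":[0,0,0.1],"yaw":0},{"grip":1,"slide":[0,0,0],"yaw":0}]'
python3 -m jog '[{"grip":1,"slide":[0,0,0.1],"yaw":0},{"grip":1,"slide":[0,0,0],"yaw":0}]'
python3 - <<'E'
from h import *
to([.468,.0903,.255],1.861)
print(manip.get_obs()['torque'])
E
```

```text
clock: 17.75
position: [0.4688, 0.0899, 0.2544]
ee_rot: [0.989, 0.145, -0.001, -0.001]
ft_force: [0.5, 0.3, -2.0]
grip_width: 0.122
grasp_force: 91.3
clock: 17.95
position: [0.4691, 0.0897, 0.2537]
ee_rot: [0.989, 0.145, -0.0, -0.0]
ft_force: [0.2, -1.3, -1.9]
grip_width: 0.12
grasp_force: 91.3
clock: 18.15
position: [0.4693, 0.0899, 0.2531]
ee_rot: [0.989, 0.145, 0.0, -0.001]
ft_force: [-0.1, 4.0, -0.3]
grip_width: 0.125
grasp_force: 89.1
slide cm [-0.11 -0.08 -0.19] xyz [0.4693 0.0899 0.2531] F [-0.1  4.  -0.3] w 0.125 gf 89.1 t 18.15 tilt [ 0.     0.001 -1.   ]
tool y ang -1.2805
yaw 0.0
[ 0.96580344  0.13984108 -0.07124081]
```

All side forces vanished at z≈0.254, which looks like the latch snap. A gentle upward tug should confirm it.

```bash

python3 -m jog '[{"grip":1,"slide":[0,-0.1,-0.2],"yaw":0},{"grip":1,"slide":[0,0,-0.2],"yaw":0},{"grip":1,"slide":[0,0,-0.15],"yaw":0},{"grip":1,"slide":[0,0,0],"yaw":0}]'
python3 -m jog '[{"grip":1,"slide":[0,0,-0.15],"yaw":0},{"grip":1,"slide":[0,0,0],"yaw":0}]'
```

```text
clock: 18.55
position: [0.4691, 0.09, 0.2587]
ee_rot: [0.99, 0.144, 0.0, -0.0]
ft_force: [0.5, -0.5, -1.2]
grip_width: 0.118
grasp_force: 88.3
clock: 18.75
position: [0.4691, 0.0901, 0.2601]
ee_rot: [0.99, 0.144, 0.0, -0.0]
ft_force: [-0.4, 0.6, -1.6]
grip_width: 0.121
grasp_force: 88.3
```

```bash

python3 -m jog '[{"grip":1,"slide":[0,0,-0.2],"yaw":0},{"grip":1,"slide":[0,0,-0.2],"yaw":0},{"grip":1,"slide":[0,0,-0.1],"yaw":0},{"grip":1,"slide":[0,0,0],"yaw":0}]'
python3 -m jog '[{"grip":1,"slide":[0,0,-0.15],"yaw":0},{"grip":1,"slide":[0,0,0],"yaw":0}]'
python3 -m jog '[{"grip":1,"slide":[0,0,-0.1],"yaw":0},{"grip":1,"slide":[0,0,0],"yaw":0}]'
```

```text
clock: 19.15
position: [0.4685, 0.0901, 0.2638]
ee_rot: [0.99, 0.144, -0.001, 0.0]
ft_force: [1.4, 0.4, -14.5]
grip_width: 0.122
grasp_force: 88.1
clock: 19.35
position: [0.4683, 0.09, 0.2653]
ee_rot: [0.99, 0.144, -0.001, 0.0]
ft_force: [1.8, 1.4, -23.7]
grip_width: 0.122
grasp_force: 87.6
clock: 19.55
position: [0.4683, 0.09, 0.2663]
ee_rot: [0.99, 0.144, -0.001, 0.0]
ft_force: [2.3, 0.0, -26.3]
grip_width: 0.118
grasp_force: 88.2
```

The latch holds against a 25 N pull. Lowering back to the seat and releasing.

```bash

python3 -m jog '[{"grip":1,"slide":[0,0,0.3],"yaw":0},{"grip":1,"slide":[0,0,0.3],"yaw":0},{"grip":1,"slide":[0,0,0.3],"yaw":0},{"grip":1,"slide":[0,0,0.3],"yaw":0},{"grip":1,"slide":[0,0,0.1],"yaw":0},{"grip":1,"slide":[0,0,0],"yaw":0}]' 20
python3 -m jog '[{"grip":0.7,"slide":[0,0,0],"yaw":0},{"grip":0.6,"slide":[0,0,0],"yaw":0},{"grip":0.4,"slide":[0,0,0],"yaw":0},{"grip":0.2,"slide":[0,0,0],"yaw":0},{"grip":0.2,"slide":[0,0,0],"yaw":0},{"grip":0.2,"slide":[0,0,-1],"yaw":0},{"grip":0.2,"slide":[0,0,-3],"yaw":0},{"grip":0.2,"slide":[0,0,-3],"yaw":0}]'
python3 - <<'E'
from h import *
pin=np.array([.4685,.0915]);k=pin+.105*np.array([np.cos(.29),np.sin(.29)]); print('knob',k)
to([*k,.31],1.861); print(np.round(manip.get_obs()['joint_pos'],2))
S=manip.camera('scene'); cv2.imwrite('pics/s4.png',S)
E
```

```text
clock: 20.15
position: [0.4694, 0.0908, 0.2552]
ee_rot: [0.989, 0.145, 0.001, -0.001]
ft_force: [-0.0, 3.0, 3.9]
grip_width: 0.117
grasp_force: 92.7
clock: 20.95
position: [0.4688, 0.0899, 0.3257]
ee_rot: [0.99, 0.144, -0.0, 0.0]
ft_force: [0.6, 0.3, -0.3]
grip_width: 0.4
grasp_force: 0.0
knob [0.56911561 0.12152498]
slide cm [10.52 -0.16  1.56] xyz [0.4688 0.0899 0.3257] F [ 0.6  0.3 -0.3] w 0.4 gf 0.0 t 20.95 tilt [-0.001 -0.    -1.   ]
tool y ang -1.2813
yaw -0.001
[-0.68 -0.03  0.4   1.82  0.01  1.34 -1.57]
```

```bash

python3 - <<'E'
from h import *
a=at_z('top',(177.08,211.25),.214);b=at_z('scene',(179.75,163.4),.214);print(a,b)
to([*((a+b)/2)[:2],.30],1.861)
E
python3 -m jog '[{"grip":0.6,"slide":[3,0,0],"yaw":0},{"grip":1,"slide":[3,0,0],"yaw":0},{"grip":1,"slide":[3,0,0],"yaw":0},{"grip":1,"slide":[1.4,-0.2,0],"yaw":0},{"grip":1,"slide":[0,0,0],"yaw":0},{"grip":1,"slide":[0,0,0],"yaw":0}]'
```

```text
[0.5707984  0.11445432 0.214     ] [0.56424443 0.11114116 0.214     ]
slide cm [9.94 0.62 3.16] xyz [0.4703 0.0903 0.3309] F [1.8 0.6 4.4] w 0.401 gf 0.0 t 21.0 tilt [ 0.006  0.003 -1.   ]
tool y ang -1.2814
yaw -0.001
clock: 21.6
position: [0.5678, 0.1215, 0.3245]
ee_rot: [0.99, 0.144, -0.0, 0.0]
ft_force: [-0.8, 0.2, -0.3]
grip_width: -0.003
grasp_force: 0.0
```

```bash

python3 -m jog '[{"grip":1,"slide":[0,0.35,1.5],"yaw":0},{"grip":1,"slide":[0,0,1.2],"yaw":0},{"grip":1,"slide":[0,0,0.5],"yaw":0},{"grip":1,"slide":[0,0,0.4],"yaw":0},{"grip":1,"slide":[0,0,0.4],"yaw":0},{"grip":1,"slide":[0,0,0],"yaw":0}]'
python3 -m jog '[{"grip":1,"slide":[0,0,0.4],"yaw":0},{"grip":1,"slide":[0,0,0.4],"yaw":0},{"grip":1,"slide":[0,0,0.4],"yaw":0},{"grip":1,"slide":[0,0,0],"yaw":0}]'
```

```text
clock: 22.2
position: [0.569, 0.1184, 0.2848]
ee_rot: [0.99, 0.144, 0.0, -0.0]
ft_force: [-0.8, -0.8, 1.7]
grip_width: -0.003
grasp_force: 0.8
clock: 22.6
position: [0.5691, 0.1183, 0.2734]
ee_rot: [0.99, 0.144, 0.0, -0.0]
ft_force: [-4.0, -1.2, 7.7]
grip_width: 0.001
grasp_force: 3.6
```

```bash

python3 -m jog '[{"grip":1,"slide":[0,0,0.5],"yaw":0},{"grip":1,"slide":[0,0,0.5],"yaw":0},{"grip":1,"slide":[0,0,0.5],"yaw":0},{"grip":1,"slide":[0,0,0.5],"yaw":0},{"grip":1,"slide":[0,0,0.4],"yaw":0},{"grip":1,"slide":[0,0,0],"yaw":0}]'
python3 -m jog '[{"grip":1,"slide":[0,0,0.4],"yaw":0},{"grip":1,"slide":[0,0,0.4],"yaw":0},{"grip":1,"slide":[0,0,0],"yaw":0}]'
python3 -m jog '[{"grip":1,"slide":[0,0,0.3],"yaw":0},{"grip":1,"slide":[0,0,0],"yaw":0}]'
```

```text
clock: 23.2
position: [0.5692, 0.1184, 0.2493]
ee_rot: [0.99, 0.144, 0.0, -0.0]
ft_force: [-3.7, -1.2, 7.7]
grip_width: -0.002
grasp_force: 3.3
clock: 23.5
position: [0.5693, 0.1184, 0.2413]
ee_rot: [0.99, 0.144, 0.001, -0.0]
ft_force: [-3.9, -0.6, 6.9]
grip_width: -0.0
grasp_force: 3.6
clock: 23.7
position: [0.5693, 0.1184, 0.2385]
ee_rot: [0.99, 0.144, 0.001, -0.0]
ft_force: [-5.0, -0.7, 8.7]
grip_width: -0.0
grasp_force: 4.4
```

```bash

python3 -m jog '[{"grip":1,"slide":[0,0,0.3],"yaw":0},{"grip":1,"slide":[0,0,0],"yaw":0}]'
python3 -m jog '[{"grip":1,"slide":[0,0,0.2],"yaw":0},{"grip":1,"slide":[0,0,0],"yaw":0}]'
python3 -m jog '[{"grip":1,"slide":[0,0,0.2],"yaw":0},{"grip":1,"slide":[0,0,0],"yaw":0}]'
```

```text
clock: 23.9
position: [0.5693, 0.1184, 0.2362]
ee_rot: [0.99, 0.144, 0.001, -0.0]
ft_force: [-8.2, -1.9, 15.4]
grip_width: 0.002
grasp_force: 7.7
clock: 24.1
position: [0.5693, 0.1184, 0.236]
ee_rot: [0.99, 0.144, 0.001, -0.001]
ft_force: [-14.9, -3.4, 31.8]
grip_width: -0.001
grasp_force: 15.8
clock: 24.3
position: [0.5694, 0.1183, 0.2358]
ee_rot: [0.99, 0.144, 0.001, -0.001]
ft_force: [-23.7, -5.2, 47.2]
grip_width: 0.003
grasp_force: 23.8
```

The force rises sharply at z=0.236, so that is the lower stop. Retreating, then a numeric check.

```bash

python3 -m jog '[{"grip":1,"slide":[0,0,-0.5],"yaw":0},{"grip":1,"slide":[0,0,-2],"yaw":0},{"grip":1,"slide":[0,0,-3],"yaw":0},{"grip":1,"slide":[0,0,-3],"yaw":0},{"grip":1,"slide":[0,3,-2],"yaw":0},{"grip":1,"slide":[0,4,0],"yaw":0},{"grip":1,"slide":[0,4,0],"yaw":0},{"grip":1,"slide":[0,4,0],"yaw":0}]'
python3 -m jog '[{"grip":1,"slide":[0,4,0],"yaw":0},{"grip":1,"slide":[0,4,0],"yaw":0},{"grip":1,"slide":[0,4,0],"yaw":0},{"grip":1,"slide":[0,4,0],"yaw":0},{"grip":1,"slide":[0,4,0],"yaw":0},{"grip":1,"slide":[0,0,0],"yaw":0},{"grip":1,"slide":[0,0,0],"yaw":0}]'
python3 - <<'E'
from h import *
S=manip.camera('scene'); T=manip.camera('top'); cv2.imwrite('pics/s5.png',S); cv2.imwrite('pics/t5.png',T)
for n in('scene','top'):
    for t in('rack_grip','pin','petri_a','tape_1','tally_counter'):
        for m in manip.masks_of(t,n): print(n,t,round(m['conf'],2),np.round(m['centre'],1),m['region'].sum())
pin=np.array([.4685,.0915])
print('expected grip px',proj('scene',[*pin,.143]),proj('top',[*pin,.143]),'raised',proj('scene',[*pin,.193]))
S0=cv2.imread('pics/scene0.png')
def dark(im,x0,x1,y0,y1,th):
    g=im[y0:y1,x0:x1].max(2); n,l,s,c=cv2.connectedComponentsWithStats((g<th).astype('uint8'))
    for k in sorted(range(1,n),key=lambda k:-s[k][4])[:3]: print('  dark',c[k]+[x0,y0],s[k]+np.array([x0,y0,0,0,0]))
dark(S,150,215,145,245,50)
dark(T,165,220,195,290,50)
print('expected knob',proj('scene',[.569,.118,.164]))
E
```

```text
clock: 25.1
position: [0.6124, -0.0266, 0.3357]
ee_rot: [0.989, 0.145, 0.001, -0.0]
ft_force: [0.3, 0.2, -0.1]
grip_width: -0.0
grasp_force: 0.0
clock: 25.8
position: [0.669, -0.2181, 0.3348]
ee_rot: [0.99, 0.144, -0.0, 0.0]
ft_force: [0.5, 0.1, -0.3]
grip_width: -0.001
grasp_force: 0.0
scene rack_grip 0.66 [171.6 237.3] 743
scene pin 0.85 [183.9 188.9] 1017
scene petri_a 0.93 [373.4 238.5] 370
scene petri_a 0.65 [175.5 237.8] 887
scene petri_a 0.58 [347.3 208.4] 341
scene tape_1 0.9 [227.  155.1] 721
scene tape_1 0.51 [174.8 237.6] 845
scene tally_counter 0.9 [355.8 342.2] 435
top rack_grip 0.66 [196.1 258.3] 624
top pin 0.58 [188.5 215. ] 793
top petri_a 0.56 [356.6 171.2] 262
top tape_1 0.72 [166.7 147.8] 535
expected grip px [169.02082387 213.72655475] [190.06437678 254.32193457] raised [164.12134894 200.21697137]
  dark [187.36947791 155.85542169] [173 148  28  30 249]
  dark [168.26363636 218.15454545] [164 210  10  17 110]
  dark [183.88990826 177.25688073] [178 172  13  11 109]
  dark [176.35294118 204.05882353] [165 195  25  26 306]
  dark [192.13114754 258.31147541] [189 252   8  13  61]
  dark [197.32 197.52] [194 195   6   7  25]
expected knob [182.68768976 175.5372813 ]
```

```bash
python3 - <<'E'
from h import *
pin=np.array([.4685,.0915]); cs,sn=np.cos(.28),np.sin(.28)
fr=lambda w:np.round(1000*np.array([cs*(w[0]-pin[0])+sn*(w[1]-pin[1]),-sn*(w[0]-pin[0])+cs*(w[1]-pin[1])]),1)
S=cv2.imread('pics/s5.png');T=cv2.imread('pics/t5.png')
for z in(.135,.143,.15): print(z,'scene',fr(at_z('scene',(168.3,218.2),z)),'top',fr(at_z('top',(192.1,258.3),z+.008)))
# same processing on the first images, for bias (rack frame there known only through it)
print('first: scene',at_z('scene',(278.3,242.9),.128),'top',at_z('top',(292.1,234.3),.136))
# grip long-axis direction from top blob & scene blob upper/lower ends
for im,(x0,x1,y0,y1) in((S,(160,180,205,232)),(T,(185,202,248,270))):
    g=im[y0:y1,x0:x1].max(2); print('\n'.join(''.join('%4d'%v for v in r) for r in g))
E
```

```text
0.135 scene [-7.4  1. ] top [-11.1  -2.5]
0.143 scene [-12.8  -2.9] top [-11.6  -3.7]
0.15 scene [-17.6  -6.3] top [-12.   -4.8]
first: scene [ 0.51783811 -0.17099411  0.128     ] top [ 0.52285131 -0.16811758  0.136     ]
 120 115 119 119 121 122 119 117 118 115 109 109 104 103 136 211 220 202 204 192
 122 117 114 113 115 116 116 117 114 109 108 112 108 100 156 235 198 202 199 180
 120 123 124 114 113 119 124 125 117 114 119 124 125 141 208 219 201 204 192 171
 119 114 116 119 120 118 116 119 121 120 122 129 135 171 234 196 201 201 183 153
 126 118 117 117 118 115 110  88  59  57  66 102 142 208 218 200 204 192 171 137
 130 127 123 118 112 112 108  52  35  36  37  50 138 233 190 198 200 184 155 126
 125 125 129 125 111 111 107  35  35  35  34  29  88 186 192 196 181 186 144 132
 119 117 120 117 110 102  68  33  34  36  28  28  61  96 110 105 135 148 142 147
 116 114 109 109 107  95  35  35  36  34  27  25  52 104 193 193 157 116 112 145
 112 110 108 108 103  77  36  34  35  29  23  28  45 108 199 191 161 113 103 143
 116 110 109 114 107  51  37  37  34  28  21  37  37  97 200 182 144
[... 2126 characters left out ...]
49  69  67
 227 221 191 186 194  98  36  44  30  22  46  91 190 231  51  51  55
 227 212 186 195 139  92  33  40  35  32  34  95 138  82  39  84 151
 228 227 224 188 190 245  24  42  37  33   8 156 229  79  85 157 220
 226 226 229 211 151 157  28  43  39  27  11  42  80  85 116 179 199
 228 228 222 191 188 185  16  35  13  44  66 105 174 212 230 193 211
 229 229 210 195 235 207 171 176 154 184 224 214 238 239 241 231 190
 223 229 226 224 193 131 198 217 206 236 202 167 235 236 237 205  93
 218 229 228 230 210 160 223 232 200 211 168 181 243 233 236 209 104
 220 229 229 222 189 184 200 151 175 166 157 122 215 236 236 226 158
 202 230 228 216 196 233 190 153 156 165 221 158 180 237 235 239 223
```

```bash
python3 - <<'E'
from h import *
I={k:cv2.imread(f'pics/{k}.png') for k in('s2','s4','s5')}
def comp(im,x0,x1,y0,y1):
    g=im[y0:y1,x0:x1].max(2); n,l,s,c=cv2.connectedComponentsWithStats((g<50).astype('uint8'))
    for k in sorted(range(1,n),key=lambda k:-s[k][4])[:4]: print('  dark',c[k]+[x0,y0],s[k]+np.array([x0,y0,0,0,0]))
print('s4 grip');comp(I['s4'],150,200,170,235)
pin=np.array([.4685,.0915]); cs,sn=np.cos(.28),np.sin(.28)
W=lambda x,y,z:[pin[0]+cs*x-sn*y,pin[1]+sn*x+cs*y,z]
# near end of frame: template from s2 (known upright pose; grip z .2327 at TCP .4913,.0112)
c=np.array([.4913,.0112]); y=.272
f2=proj('scene',[c[0]-.042*np.cos(y),c[1]-.042*np.sin(y),.2327-.126+.017])
print('s2 near end face centre',f2)
G=lambda im:cv2.magnitude(cv2.Sobel(im.mean(2).astype('float32'),5,1,0),cv2.Sobel(im.mean(2).astype('float32'),5,0,1))
x0,y0=int(f2[0]-16),int(f2[1]-8); t2=I['s2'][y0:y0+17,x0:x0+33]
for k,g in(('s4',.193),('s5',.143)):
    for x in(0,-12): print(k,'predicted near face for grip x',x,proj('scene',W(x-.0-.0 if 0 else x/1000-.042,-.0033,g-.126+.017)))
    for nm,fn in(('grad',G),('img',lambda i:i.mean(2).astype('float32'))):
        r=cv2.matchTemplate(fn(I[k])[190:280,130:240],fn(I['s2'])[y0:y0+17,x0:x0+33],cv2.TM_CCOEFF_NORMED)
        for _ in range(3):
            _,m,_,p=cv2.minMaxLoc(r); print(k,nm,round(m,2),np.array(p)+[130,190]+f2-[x0,y0]); cv2.circle(r,p,4,-1,-1)
E
```

```text
s4 grip
  dark [163.53787879 204.34848485] [159 195  10  19 132]
  dark [167.80952381 174.84126984] [159 170  17  15 126]
  dark [150.65384615 177.07692308] [150 171   3  13  26]
  dark [189. 198.] [189 198   1   1   1]
s2 near end face centre [198.83823016 238.27455549]
s4 predicted near face for grip x 0 [169.7043873  242.65330269]
s4 predicted near face for grip x -12 [167.96149818 246.80015258]
s4 grad 0.35 [158.83823016 263.27455549]
s4 grad 0.3 [213.83823016 200.27455549]
s4 grad 0.3 [155.83823016 260.27455549]
s4 img 0.7 [210.83823016 243.27455549]
s4 img 0.7 [193.83823016 206.27455549]
s4 img 0.69 [206.83823016 235.27455549]
s5 predicted near face for grip x 0 [174.13020372 253.87461642]
s5 predicted near face for grip x -12 [172.48096794 257.94568357]
s5 grad 0.35 [158.83823016 263.27455549]
s5 grad 0.29 [211.83823016 200.27455549]
s5 grad 0.28 [155.83823016 260.27455549]
s5 img 0.62 [191.83823016 205.27455549]
s5 img 0.56 [192.83823016 209.27455549]
s5 img 0.56 [195.83823016 201.27455549]
```

From just after release to after pressing, the grip moved (+4.8, +13.9) px, against (+4.9, +13.5) predicted for a pure 50 mm drop. So the rack hangs as it did when free, upright, with its frame about 6 mm inside the dish wall. The robot is clear, so I'm handing in.

```bash
python3 -c "
from workcell import manip
print(manip.hand_in())"
```

```text
the job is handed in; nothing more can be done
None
```

I handed the job in: the rack is latched on the pin (it held against a 25 N pull), the carriage is pressed to its lower stop, and by camera measurement the rack hangs upright in the dish. I never moved near the petri dishes, tape or tally counter, though my first approach was the wrong way round and briefly pushed the hook's strap against the pin at about 17 N before I turned the rack.

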